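Draw the bottom specimen board from the press stack and square it up for viewing

ROBOT

A 6-joint arm with a two-finger parallel gripper is mounted at the origin on the work surface. World frame = base frame: x ahead of the robot, y to its left, z up, the work surface at z = 0. Lengths are in m, angles in degrees, forces in N, time in s.
With the tool pointing down it reaches from about 0.25 to 0.725 m from the base axis. Payload 9.7 kg.
Tool frame: the origin (TCP) lies at the very end of the fingers, on their centre line; the grasp point (between the pads) lies 19 mm behind it (bot.grip_point_offset is the z of the grasp point in the tool frame, in m); z points along the fingers, x is the direction in which the jaws open and shut, and the axes are right-handed (so a half turn about z gives the same grasp; the last joint's range is limited). The gripper opens to 85 mm and grips with 20 to 120 N. Pads are 22 mm wide; open, the fingers measure 114 mm over their backs; the gripper's body (76 mm by 85 mm) begins 54 mm behind the grasp point. The pads swing forward as they close: fully open they stand 13 mm farther back than shut.
Start: joints at [66.177, 4.979, 10.078, 95.1, 0, 90], TCP at [0.222, 0.503, 0.198] pointing down, gripper open.
Joint ranges: [-179.16, 179.16], [-48.56, 103.87], [-65.8, 70.77], [-126.05, 130.52], [-82.76, 87.17], [-180, 180]. Speed limits (degrees/s): [127.2, 127.2, 147.25, 180, 180, 180].

INTERFACE

Orientations are given as [roll, pitch, yaw] about the fixed x, y, z axes, in that order (R = Rz(yaw) Ry(pitch) Rx(roll)).
In Python, from workcell import get_obs, viewer, job_done, bot gives the robot as it stands.
- The arm moves only by the shell command python3 -m handwheel 'ROWS' [FORCE]. ROWS is JSON, a list of rows, each a list of 5 numbers: the closure, from 0 (fully open) to 1 (shut), then the shift along the world's x, y, z in m, then the turn about the world's z in degrees. A call has 1 to 5 rows; each row is the pose to reach, as a shift and turn from the pose measured when the call began; what a row does not reach only later rows make up. A row lasts 1/10 s, in which the tool goes at most 50 mm and 8.59 degrees, less where a joint would pass 70% of its speed; a pose out of reach is approached as far as the arm can. A call with a gripper value outside its range is refused whole. The fingers move at their own pace and stop on an object; FORCE is the grip in N (left out, the last holds). Time passes only in rows, so rows that repeat a pose let the fingers close. It gives the time, the measured TCP pose, the force and the opening at its end, in the units of the state.
- get_obs(): the state, without advancing time (a new reading comes with each control period).
- viewer.camera(name): name is "side" or "top" or "wrist"; returns a dict with "color" (384x512x3 uint8, blue, green, red), "K" (3x3 intrinsics, pixels), "dist_coeffs" ([k1, k2, p1, p2, k3] as OpenCV has them; the pictures are not rectified), "origin" and "orientation" of the camera in the world. Camera axes: x right, y down, z forward; pixel columns grow to the right and rows downward; lengths in m; the calibration is good to about 2 mm. A picture is of the moment at which its call begins. There is no depth.
- job_done(): hands the job in, once; it reports no verdict.
The state is a dict: "time": time; "q": joint angles; "qd": joint speeds; "joint_efforts": joint torques, N m; "ee_pos": TCP position; "tcp_rot": TCP orientation; "wrist_force": force on the tool from outside, world axes, zero at the start; "torque": the same for the moment, N m; "opening": finger opening in m.
Only numpy, scipy, OpenCV 4.12 (cv2) and the standard library are available. Lean on these libraries where they do the work, as an engineer would, in place of code of your own. Each camera call takes 0.05 s, during which the arm holds its last target.

TASK

Draw the narrow specimen board out from under the stack (press board, wooden box and jar) without toppling, lifting or unpacking the stack, which must come down flat where it stands, at its two corner stops, with box and jar still on top. Then lay the board on the viewing plate, specimen side up, lengthwise and fully home: flush against the raised edges along both its long side and its end. Leave the other things on the bench undisturbed.

Things in the scene. Friction and masses are not known exactly. Their poses are not given: they have to be found in the camera images.
- specimen_board: Bottom item, loose: flat wooden board 60 mm wide (x), 190 long (y), 14 thick, about 150 g, paper and a pressed sprig on its upper face. Origin: centre of underside; z up. At the start it lies on the bench under the stack along y of corner_stops; its -y end sticks out 20 to 32 mm from under the press board. It can be drawn out towards -y of corner_stops, between the two stops.
- press_board: Plywood board 170 mm (x) by 150 mm (y) by 18 mm thick, about 0.2 kg, loose, lying centred across the narrow specimen board so that it overhangs it on both sides; it rides along with a drawn specimen board until it meets the corner stops. Origin: centre of the underside.
- specimen_box: Closed pale wooden box 160 mm (x) by 140 mm (y) by 45 mm high, 0.2 to 0.35 kg, loose on the press board; its top is 77 mm above the bench at the start, so the stack leaves little room for a gripper's body over the protruding end of the board. Origin: centre of the underside.
- jar: Closed glass jar 60 mm in diameter, 80 mm high, about 0.15 kg, standing loose on the box. Origin: centre of the underside.
- corner_stops: Two fixed steel corner angles, 45 mm high, 6 mm plates, that hold the stack back on its -y side. Origin: on the bench under the stack's middle. Front plates at y -77 to -83 mm, x 62 to 88 mm either side: a 125 mm gap in the middle. Side plates at x 87 to 93 mm either side, y -83 to -47 mm. With the press board against both front plates its origin is at y = -2 mm.
- viewing_plate: Fixed plate, white face, 120 mm (x) by 250 (y), 12 thick. Origin: centre of underside. Raised edges 8 mm high, 8 thick: along the +x long side two lengths, inner faces at x +45 mm, y -110 to -55 and +30 to +85 mm (finger gap between); along the -y end one length (x -52 to +53 mm), inner face at y -110 mm. The -x and +y sides are open.
- home (a point): Point on the upper face of the viewing plate (x 15, y -15, z 12 mm in its frame, same axes) where the specimen board's origin lies when the board touches the +x edges with a long side and the -y edge with an end; either end of the board may be at the -y edge.
- spare_board: Bystander: an identical bare wooden board, loose on the open bench beyond the work area. Leave alone.
- dish: Bystander: shallow glass dish 90 mm in diameter, 15 mm high, loose.
- flower_jar: Bystander: glass jar with dried flowers, 72 mm in diameter, about 150 mm high, loose.
- magnifier: Bystander: hand lens, 68 mm lens with a 90 mm black handle, up to 12 mm high, lying loose; origin at the middle of the handle, lens centre 75 mm along its +x.
- wash_bottle: Bystander: white plastic bottle 60 mm in diameter, 150 mm high, loose.
- pencil_cup: Bystander: white ceramic cup 76 mm in diameter, 95 mm high, loose.
Things that resemble listed ones, but are neither listed nor needed, are in the scene too. Leave any green look-alike of the press_board alone.

How it is judged:
By the outcome, as a careful person would: the job done as asked, in the order asked, and still so for the second after the job is handed in, with the robot touching nothing.
It also fails if it takes over 51 s, if anything falls off the work surface, if the arm or the gripper's body presses on something with over 40 N, if the wrist force passes 120 N, or if a joint passes its speed limit or range.

## Working session

There is one attempt and no reset: what is moved stays moved. The work goes in short steps, Python scripts to look and compute and a shell command to move; the robot and the scene stay as the last step left them, time stands still between calls to the robot, and variables do not carry over. Pictures are saved under pics/ and viewed, and the job is handed in when it is done.

```bash
ls; mkdir -p pics; cat > h.py <<'E'
import numpy as np,cv2
from workcell import get_obs, viewer, job_done, bot
from scipy.spatial.transform import Rotation as R
def cam(n,save=None):
    c=viewer.camera(n)
    if save: cv2.imwrite('pics/'+save+'.png',c['color'])
    return c
def Rm(c):
    o=np.array(c['orientation'],float)
    if o.shape==(3,3): return o
    return R.from_euler('xyz',o,degrees=True).as_matrix()
def ray(c,uv):
    p=cv2.undistortPoints(np.array(uv,float).reshape(-1,1,2),np.array(c['K']),np.array(c['dist_coeffs'])).reshape(-1,2)
    return (Rm(c)@np.c_[p,np.ones(len(p))].T).T
def onz(c,uv,z):
    d=ray(c,uv); o=np.array(c['origin']); return o+d*((z-o[2])/d[:,2])[:,None]
def proj(c,P):
    r=Rm(c); P=np.array(P,float).reshape(-1,3)
    Pc=(r.T@(P-np.array(c['origin'])).T).T
    return cv2.projectPoints(Pc,np.zeros(3),np.zeros(3),np.array(c['K']),np.array(c['dist_coeffs']))[0].reshape(-1,2)
E
python3 - <<'E'
from h import *
for n in ['top','side','wrist']:
    c=cam(n,n+'0'); print(n,np.round(c['K'],1).tolist(),c['dist_coeffs'],c['origin'],c['orientation'])
print(get_obs()); print(bot.grip_point_offset)
E
```

```text
pics
top [[435.6, 0.0, 249.2], [0.0, 435.6, 187.5], [0.0, 0.0, 1.0]] [0.0411688 0.        0.        0.        0.       ] [0.33457821 0.01691601 1.17061099] [-168.78870184    0.41833416  -90.50655681]
side [[375.0, 0.0, 259.5], [0.0, 375.0, 195.0], [0.0, 0.0, 1.0]] [-0.11264912  0.          0.          0.          0.        ] [ 0.33801531 -0.56331864  0.78848844] [-138.73433453   -0.76542886  -19.64390667]
wrist [[273.7, 0.0, 254.3], [0.0, 273.7, 189.3], [0.0, 0.0, 1.0]] [0.01487549 0.         0.         0.         0.        ] [0.15073883 0.53477865 0.37350761] [1.62187547e+02 1.44172492e-01 6.60907876e+01]
{'time': 0.15, 'q': array([ 6.61757085e+01,  5.00478821e+00,  1.00461594e+01,  9.50991229e+01,
       -4.21024021e-04,  9.00002732e+01]), 'qd': array([ 0.04519473,  0.00505156,  0.13333688,  0.08523292,  0.04502957,
       -0.02381044]), 'joint_efforts': array([-1.74425899e-03, -5.20761967e+01,  4.65044868e+01,  1.38432570e-02,
       -1.05637880e-04,  1.20678874e-05]), 'ee_pos': array([0.22208603, 0.50295302, 0.19744848]), 'tcp_rot': array([1.79999579e+02, 5.77516642e-02, 6.61754353e+01]), 'wrist_force': array([0.07724248, 0.12981204, 0.85574472]), 'torque': array([-0.00701643,  0.03275567,  0.02115555]), 'opening': 0.08538730556975459}
-0.0187
```

View pics/top0.png

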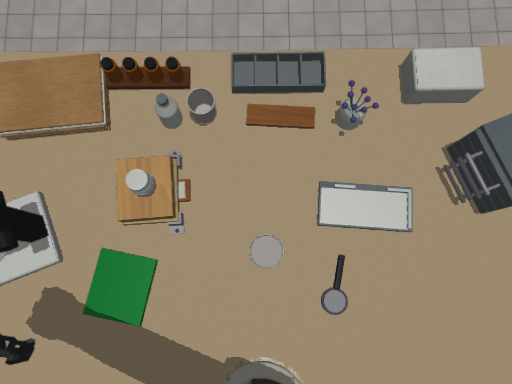

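View pics/side0.png

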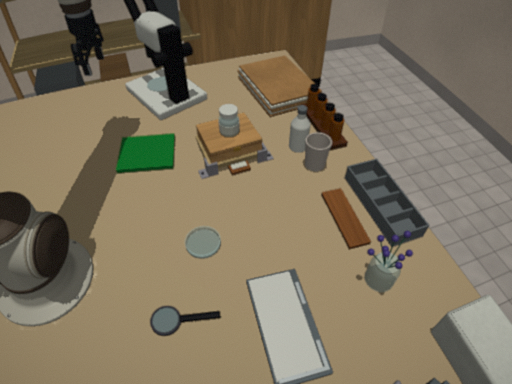

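View pics/wrist0.png

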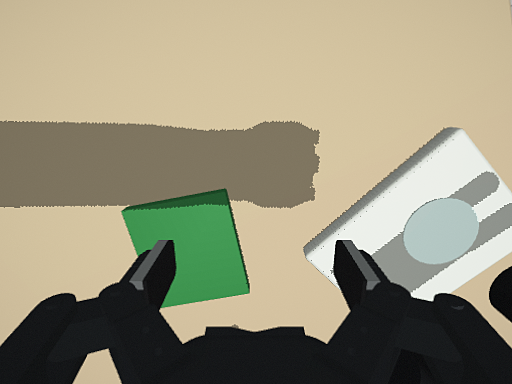

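```bash
python3 - <<'E'
from h import *
im=cv2.imread('pics/top0.png')
a=cv2.resize(im[135:250,95:205],None,fx=5,fy=5,interpolation=2)
cv2.imwrite('pics/a.png',a)
b=cv2.resize(im[170:245,305:425],None,fx=6,fy=6,interpolation=2)
cv2.imwrite('pics/b.png',b)
s=cv2.imread('pics/side0.png')
cv2.imwrite('pics/c.png',cv2.resize(s[95:185,185:285],None,fx=6,fy=6,interpolation=2))
cv2.imwrite('pics/d.png',cv2.resize(s[260:384,235:340],None,fx=4.8,fy=4.8,interpolation=2))
E
```

```text
(no output)
```

View pics/a.png

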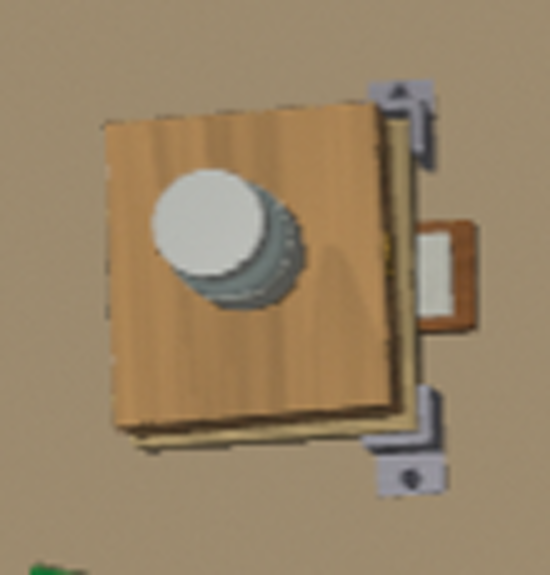

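View pics/b.png

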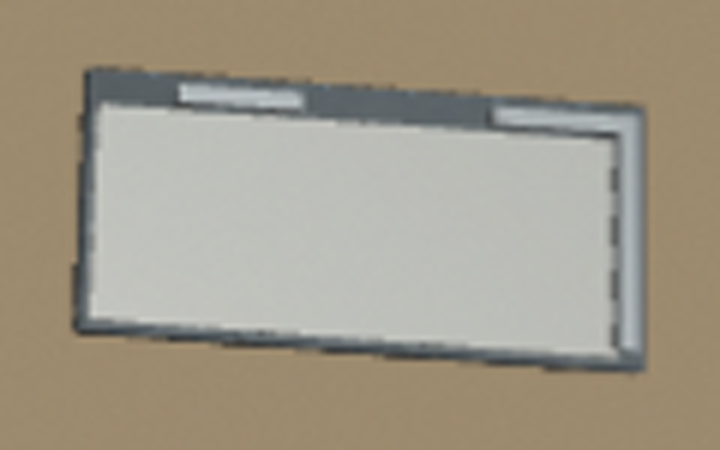

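View pics/c.png

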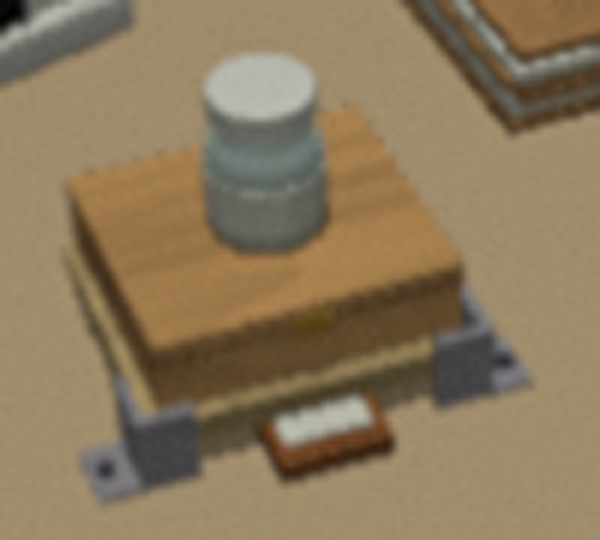

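View pics/d.png

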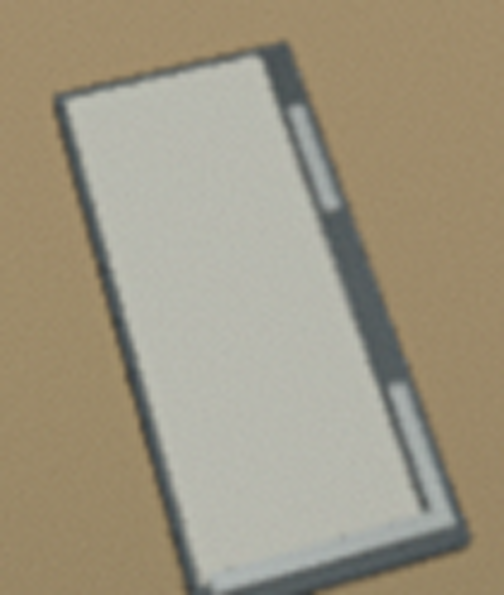

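```bash
python3 - <<'E'
from h import *
c=cam('top'); s=cam('side')
f=lambda uv,k,o:(np.array(uv,float)+.5)/k-.5+np.array(o)
P=lambda n,uv,z:print(n,np.round(onz(c,f(uv,5,(95,135)),z)*1000,1).tolist())
P('boardend z14',[(477,222),(474,330)],.014)
P('press front top z32',[(410,118),(420,430)],.032)
P('box top corners z77',[(106,124),(378,103),(390,405),(115,427)],.077)
P('jar top z157',[(208,223)],.157)
P('stops front outer z45 (far top corners)',[(424,102),(435,388),(441,450)],.045)
P('stop feet z~4?',[(368,82),(434,80),(376,497),(445,497)],.004)
Q=lambda n,uv,z:print(n,np.round(onz(c,f(uv,6,(305,170)),z)*1000,1).tolist())
Q('plate z12 outer corners',[(88,70),(643,104),(643,368),(80,326)],.012)
Q('rail inner corner z20',[(618,134)],.020)
Q('rails z20 +x innerline',[(180,100),(302,107),(493,123)],.020)
S=lambda n,uv,z,k,o:print('side',n,np.round(onz(s,f(uv,k,o),z)*1000,1).tolist())
S('boardend z14',[(285,472-17),(392,432-12)],.014,6,(185,95))
S('plate',[(58,96),(288,44),(468,540)],.012,4.8,(235,260))
S('stops top z45 front corners L(128,418..198,402) R(437,345..492,325)',[(135,420),(198,402),(437,347),(492,325)],.045,6,(185,95))
E
```

```text
boardend z14 [[589.0, 184.1, 14.0], [529.5, 184.7, 14.0]]
press front top z32 [[642.9, 218.6, 32.0], [473.5, 209.4, 32.0]]
box top corners z77 [[629.0, 367.6, 77.0], [638.9, 227.5, 77.0], [480.9, 217.2, 77.0], [471.3, 355.1, 77.0]]
jar top z157 [[558.3, 291.3, 157.0]]
stops front outer z45 (far top corners) [[648.1, 209.1, 45.0], [493.8, 199.9, 45.0], [461.4, 196.1, 45.0]]
stop feet z~4? [[671.3, 247.4, 4.0], [672.1, 210.8, 4.0], [441.3, 236.8, 4.0], [440.8, 199.9, 4.0]]
plate z12 outer corners [[579.5, -166.8, 12.0], [561.3, -413.8, 12.0], [443.1, -404.1, 12.0], [463.5, -158.6, 12.0]]
rail inner corner z20 [[546.2, -398.8, 20.0]]
rails z20 +x innerline [[563.6, -206.0, 20.0], [559.9, -260.1, 20.0], [551.8, -344.2, 20.0]]
side boardend z14 [[532.6, 189.2, 14.0], [589.6, 195.5, 14.0]]
side plate [[461.4, -160.2, 12.0], [577.3, -170.4, 12.0], [555.7, -415.3, 12.0]]
side stops top z45 front corners L(128,418..198,402) R(437,345..492,325) [[464.4, 204.7, 45.0], [495.9, 206.9, 45.0], [616.7, 206.5, 45.0], [647.8, 213.0, 45.0]]
```

```bash
python3 -m handwheel '[[0,0.034,-0.034,0,-8],[0,0.068,-0.068,0,-16],[0,0.102,-0.102,0,-24],[0,0.136,-0.136,0,-32],[0,0.17,-0.17,0,-40]]' 60
python3 -m handwheel '[[0,0.034,-0.034,0,-8],[0,0.068,-0.068,0,-16],[0,0.102,-0.102,0,-22],[0,0.136,-0.136,0,-22],[0.2,0.165,-0.165,0,-22.5]]'
python3 - <<'E'
from h import *
c=cam('wrist','w1'); print(c['origin'],c['orientation']); print(get_obs())
E
```

```text
time: 0.75
ee_pos: [0.3931, 0.3315, 0.1977]
tcp_rot: [-180.0, 0.0, 25.9]
wrist_force: [0.9, 1.5, -0.7]
opening: 0.0856
time: 1.25
ee_pos: [0.5595, 0.1644, 0.1975]
tcp_rot: [180.0, 0.0, 3.3]
wrist_force: [0.1, 0.1, 0.4]
opening: 0.0733
[0.55511774 0.24253773 0.37371126] [1.62143776e+02 1.10075946e-02 3.21506017e+00]
{'time': 1.3, 'q': array([ 16.01713461,   9.88440943,  15.34576927,  95.47316535,
        -0.10920849, 102.90282789]), 'qd': array([ 3.97061477, -1.60990666, -2.73383139, -0.74079896,  0.62441134,
        5.83670448]), 'joint_efforts': array([  7.67349511, -62.23077536,  48.21801066,   1.61614124,
         1.26846928,   0.3601297 ]), 'ee_pos': array([0.56248479, 0.16084078, 0.19657728]), 'tcp_rot': array([ 1.79890913e+02, -1.28786223e-02,  3.11433023e+00]), 'wrist_force': array([-1.72690092, -4.19892122, -1.88484088]), 'torque': array([-0.18878892,  0.0683595 , -0.02132546]), 'opening': 0.06850054872312637}
```

View pics/w1.png

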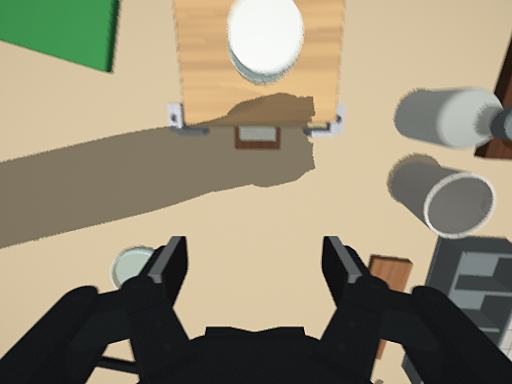

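```bash
python3 - <<'E'
from h import *
c=cam('wrist','w2'); s=cam('side','s2'); 
print(get_obs()['ee_pos'])
im=c['color']; cv2.imwrite('pics/w2c.png',cv2.resize(im[90:160,160:350],None,fx=4,fy=4,interpolation=2))
f=lambda uv:(np.array(uv,float)+.5)/4-.5+np.array((160,90))
np.savez('w2.npz',**{k:np.array(c[k]) for k in ('K','dist_coeffs','origin','orientation')})
E
```

```text
[0.55920913 0.16455766 0.19679165]
```

View pics/w2c.png

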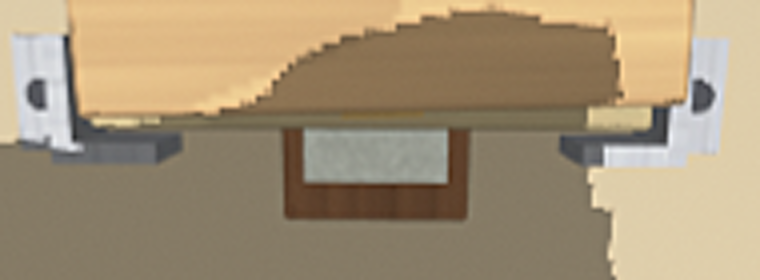

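View pics/s2.png

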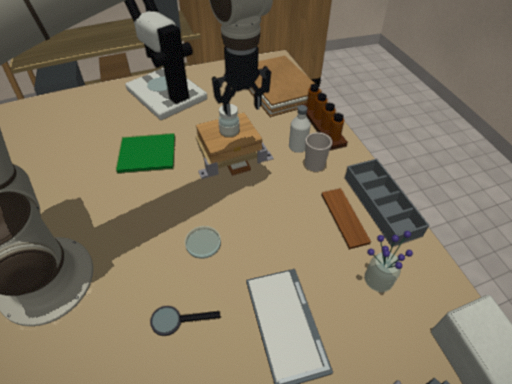

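```bash
python3 - <<'E'
from h import *
c=dict(np.load('w2.npz'))
f=lambda uv:(np.array(uv,float)+.5)/4-.5+np.array((160,90))
P=lambda n,uv,z:print(n,np.round(onz(c,f(uv),z)*1000,1).tolist())
P('board end',[(284,219),(467,219)],.014)
P('press front top',[(190,128),(466,130),(660,127)],.032)
P('box front top',[(80,115),(440,109),(686,104)],.077)
P('stops front outer top',[(81,162),(156,162),(605,165)],.045)
E
```

```text
board end [[530.3, 183.2, 14.0], [590.0, 186.4, 14.0]]
press front top [[502.6, 212.0, 32.0], [586.0, 215.8, 32.0], [644.5, 219.7, 32.0]]
box front top [[481.3, 217.3, 77.0], [575.2, 223.9, 77.0], [639.1, 228.5, 77.0]]
stops front outer top [[472.8, 201.6, 45.0], [494.8, 202.8, 45.0], [626.5, 208.9, 45.0]]
```

```bash
python3 -m handwheel '[[0.15,0.001,0.010,-0.045,0],[0.15,0.001,0.014,-0.09,0],[0.15,0.001,0.014,-0.135,0],[0.15,0.001,0.014,-0.17,0],[0.15,0.001,0.014,-0.18,0]]'
python3 -m handwheel '[[0.15,0,0,-0.004,0],[0.15,0,0,-0.008,0],[0.15,0,0,-0.010,0]]'
python3 - <<'E'
from h import *
c=cam('side','s3');cv2.imwrite('pics/s3c.png',cv2.resize(c['color'][80:200,180:310],None,fx=5,fy=5,interpolation=2))
c=cam('wrist','w3')
E
```

```text
time: 1.9
ee_pos: [0.5571, 0.1787, 0.0127]
tcp_rot: [179.9, 0.4, 3.2]
wrist_force: [-0.0, -1.1, -0.2]
opening: 0.0725
time: 2.2
ee_pos: [0.5579, 0.1792, 0.0042]
tcp_rot: [179.9, 0.3, 3.3]
wrist_force: [-0.4, -0.1, -0.4]
opening: 0.0728
```

View pics/s3c.png

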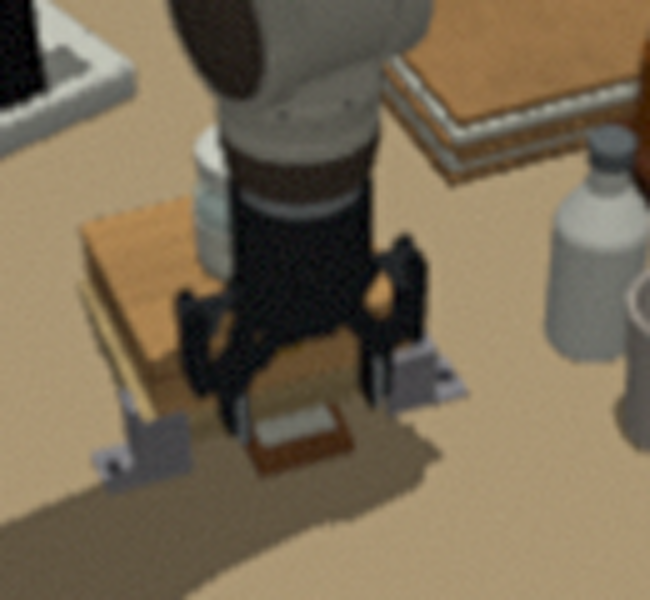

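View pics/w3.png

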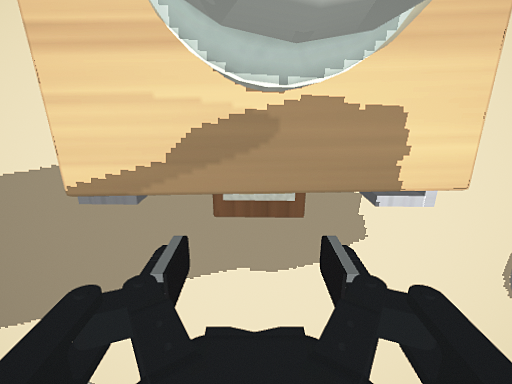

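```bash
python3 - <<'E'
from h import *
s=cam('side');w=cam('wrist')
f=lambda uv,k,o:(np.array(uv,float)+.5)/k-.5+np.array(o)
for z in (.005,.01,.02,.03): print(z,np.round(onz(s,f([(240,437),(380,408)],5,(180,80)),z)*1000).tolist())
for z in (.005,.014,.02,.03): print(z,np.round(onz(w,[(180,236),(329,236),(156,281),(356,281)],z)*1000).tolist())
print('board end proj', onz(w,[(214,216),(304,216)],.014)*1000)
o=get_obs();print(o['ee_pos'])
E
```

```text
0.005 [[526.0, 216.0, 5.0], [613.0, 213.0, 5.0]]
0.01 [[525.0, 211.0, 10.0], [612.0, 208.0, 10.0]]
0.02 [[523.0, 201.0, 20.0], [608.0, 198.0, 20.0]]
0.03 [[520.0, 191.0, 30.0], [605.0, 188.0, 30.0]]
0.005 [[506.0, 163.0, 5.0], [611.0, 169.0, 5.0], [487.0, 124.0, 5.0], [637.0, 133.0, 5.0]]
0.014 [[508.0, 168.0, 14.0], [608.0, 174.0, 14.0], [490.0, 131.0, 14.0], [632.0, 139.0, 14.0]]
0.02 [[510.0, 171.0, 20.0], [606.0, 177.0, 20.0], [492.0, 136.0, 20.0], [630.0, 144.0, 20.0]]
0.03 [[513.0, 176.0, 30.0], [603.0, 182.0, 30.0], [496.0, 143.0, 30.0], [625.0, 151.0, 30.0]]
board end proj [[530.97301867 183.72490814  14.        ]
 [590.08074118 187.12759719  14.        ]]
[0.55773136 0.17890108 0.00384707]
```

```bash
python3 - <<'E'
from h import *
s=cam('side');w=cam('wrist')
th=np.radians(3.2);ex=np.array([np.cos(th),np.sin(th),0]);ey=np.array([-np.sin(th),np.cos(th),0])
t=get_obs()['ee_pos']
for z in (.004,.013,.022,.03,.04):
  P=[t*[1,1,0]+ex*a+ey*b+[0,0,z] for a in(-.0365,.0365) for b in (-.011,.011)]
  print(z,'w',proj(w,P).round().tolist(),'s',((proj(s,P)-[180,80])*5).round().tolist())
E
```

```text
0.004 w [[203.0, 233.0], [201.0, 204.0], [306.0, 233.0], [307.0, 204.0]] s [[255.0, 496.0], [242.0, 471.0], [372.0, 462.0], [358.0, 438.0]]
0.013 w [[200.0, 239.0], [198.0, 209.0], [308.0, 239.0], [310.0, 209.0]] s [[254.0, 485.0], [241.0, 460.0], [372.0, 451.0], [358.0, 427.0]]
0.022 w [[198.0, 246.0], [196.0, 214.0], [310.0, 246.0], [313.0, 215.0]] s [[253.0, 474.0], [240.0, 449.0], [372.0, 440.0], [358.0, 416.0]]
0.03 w [[195.0, 252.0], [193.0, 220.0], [313.0, 252.0], [315.0, 220.0]] s [[253.0, 464.0], [240.0, 439.0], [372.0, 430.0], [358.0, 406.0]]
0.04 w [[192.0, 261.0], [189.0, 227.0], [316.0, 262.0], [319.0, 227.0]] s [[252.0, 452.0], [239.0, 426.0], [372.0, 418.0], [357.0, 393.0]]
```

```bash
python3 - <<'E'
import cv2
a=cv2.imread('pics/w3.png');cv2.imwrite('pics/w3c.png',cv2.resize(a[180:330,100:410],None,fx=2.5,fy=2.5,interpolation=2))
E
```

```text
(no output)
```

View pics/w3c.png

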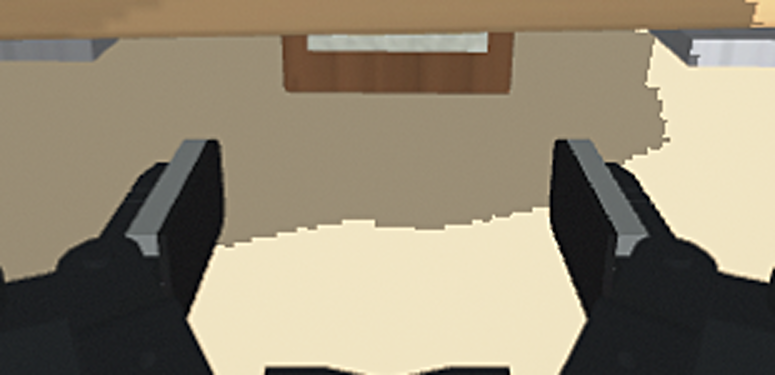

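```bash
python3 - <<'E'
from h import *
t=cam('top','t4');s=cam('side','s4');w=cam('wrist')
cv2.imwrite('pics/t4c.png',cv2.resize(t['color'][130:250,95:225],None,fx=5,fy=5,interpolation=2))
cv2.imwrite('pics/s4c.png',cv2.resize(s['color'][130:190,205:285],None,fx=9,fy=9,interpolation=2))
print(get_obs())
E
```

```text
{'time': 2.65, 'q': array([ 1.77737733e+01,  1.09275625e+01, -4.91282573e+00,  7.45798168e+01,
        1.69151851e-02,  1.04540935e+02]), 'qd': array([-0.00991685,  0.18073845, -0.2580669 ,  0.00037093,  0.07939818,
       -0.00604599]), 'joint_efforts': array([ 5.16406915e-03, -5.81466758e+01,  4.60882044e+01,  8.42659618e-02,
        1.28590989e-03,  1.74712927e-04]), 'ee_pos': array([0.55723695, 0.17872657, 0.00301333]), 'tcp_rot': array([179.91086998,   0.41099194,   3.23245681]), 'wrist_force': array([ 0.45611429, -0.79114485, -0.21662675]), 'torque': array([ 0.01975186,  0.01812524, -0.00711871]), 'opening': 0.0725262839305267}
```

View pics/t4c.png

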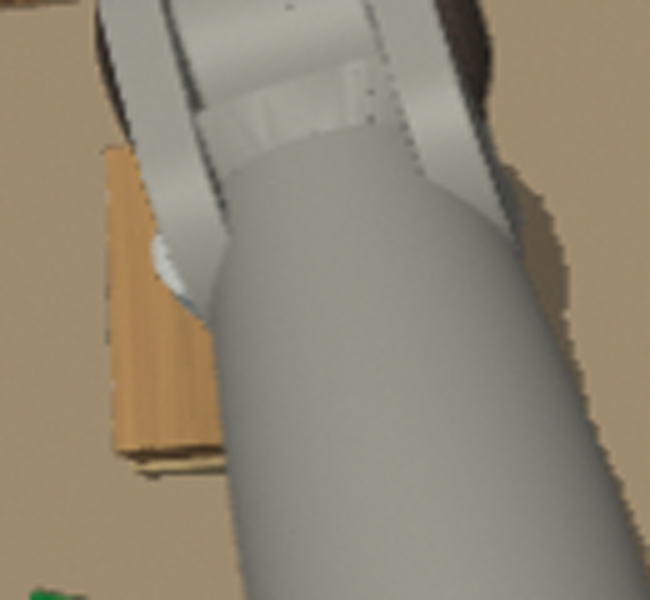

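View pics/s4c.png

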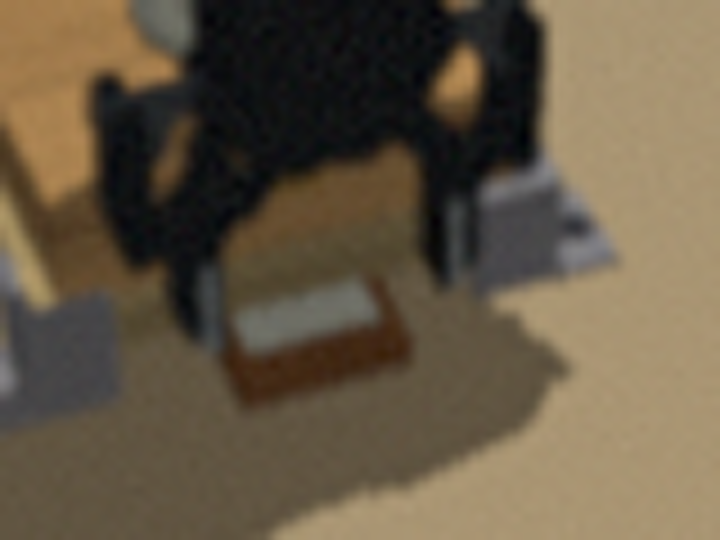

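```bash
python3 - <<'E'
from h import *
s=cam('side');w=cam('wrist')
f=lambda uv:(np.array(uv,float)+.5)/9-.5+np.array((205,130))
def tri(a,ua,b,ub):
    A=[];B=[]
    M=np.zeros((3,3));v=np.zeros(3)
    L=[]
    for c,u in((a,ua),(b,ub)):
        d=ray(c,[u])[0];d/=np.linalg.norm(d);Pm=np.eye(3)-np.outer(d,d);M+=Pm;v+=Pm@np.array(c['origin']);L.append((Pm,np.array(c['origin'])))
    x=np.linalg.solve(M,v);return (x*1000).round(1),[round(1000*np.linalg.norm(P@(x-o)),1) for P,o in L]
g=lambda uv:(np.array(uv,float)+.5)/2.5-.5+np.array((100,180))
# -y tip inner corners
print('L inner -y',tri(s,f((218,347)),w,g((222,212))))
print('R inner -y',tri(s,f((447,287)),w,g((552,210))))
print(proj(w,get_obs()['ee_pos']))
E
```

```text
L inner -y (array([519.8, 168.7,  46.7]), [np.float64(1.6), np.float64(1.6)])
R inner -y (array([594.9, 172.6,  45.8]), [np.float64(0.1), np.float64(0.1)])
[[254.2960748  218.48441693]]
```

```bash
python3 - <<'E'
from h import *
s=cam('side')
f=lambda uv:(np.array(uv,float)+.5)/9-.5+np.array((205,130))
d=ray(s,[f((330,155))])[0];o=np.array(s['origin'])
for y in (.136,.141,.179): print(y,((o+d*((y-o[1])/d[1]))*1000).round(1))
E
python3 -m handwheel '[[0.15,0.002,0,-0.003,0],[0.15,0.002,0,-0.003,0]]'
```

```text
0.136 [546.6 136.  145.8]
0.141 [548.1 141.  141.2]
0.179 [559.5 179.  106.2]
time: 3.0
ee_pos: [0.5591, 0.1786, -0.0007]
tcp_rot: [179.9, 0.5, 3.2]
wrist_force: [-0.7, 0.4, 0.2]
opening: 0.0724
```

```bash
python3 -m handwheel '[[0.15,0.001,0,-0.005,0],[0.15,0.001,0,-0.010,0],[0.15,0.001,0,-0.010,0]]'
python3 -m handwheel '[[0.15,0.001,0,-0.004,0],[0.15,0.001,0,-0.007,0],[0.15,0.001,0,-0.007,0]]'
python3 - <<'E'
from h import *
s=cam('side','s5');w=cam('wrist','w5')
cv2.imwrite('pics/s5c.png',cv2.resize(s['color'][130:190,205:285],None,fx=9,fy=9,interpolation=2))
cv2.imwrite('pics/w5c.png',cv2.resize(w['color'][180:330,100:410],None,fx=2.5,fy=2.5,interpolation=2))
print(get_obs()['ee_pos'],get_obs()['wrist_force'])
E
```

```text
time: 3.3
ee_pos: [0.5594, 0.1784, -0.0119]
tcp_rot: [179.9, 0.6, 3.2]
wrist_force: [-0.4, -0.1, 0.3]
opening: 0.0725
time: 3.6
ee_pos: [0.5601, 0.1783, -0.0196]
tcp_rot: [179.9, 0.6, 3.2]
wrist_force: [-0.9, -0.1, 0.2]
opening: 0.0727
[ 0.5604204   0.17842033 -0.01899732] [-0.07275925  0.33192678 -0.64291665]
```

View pics/s5c.png

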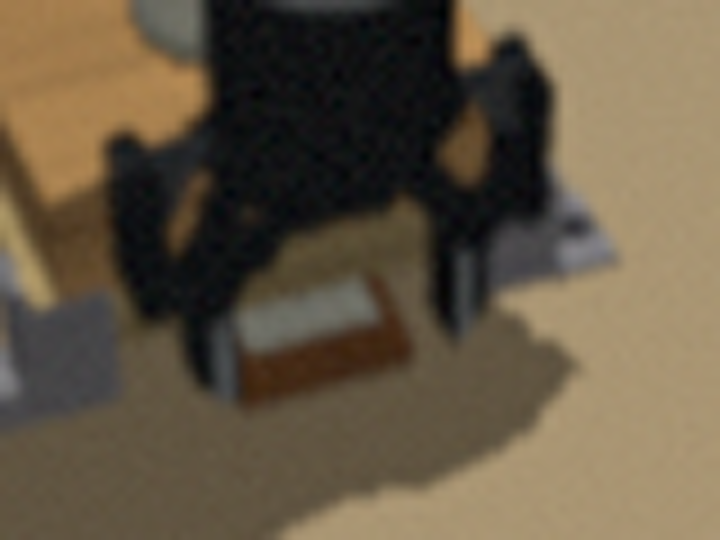

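View pics/w5c.png

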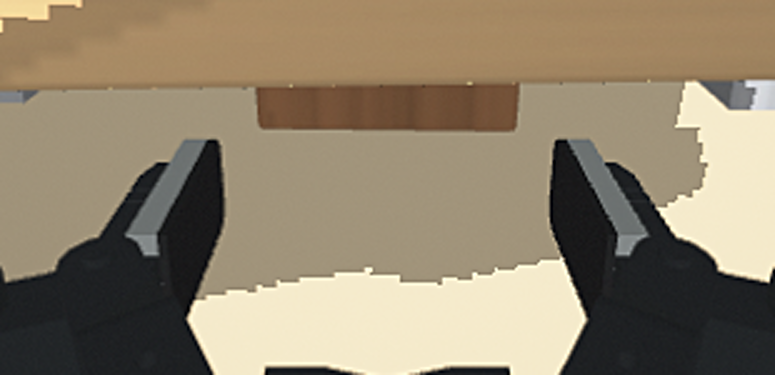

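```bash
python3 -m handwheel '[[0.15,0,-0.010,0.045,0],[0.15,0,-0.02,0.075,8],[0.15,0,-0.02,0.075,16],[0.15,0,-0.02,0.075,24],[0.15,0,-0.02,0.075,32]]'
python3 -m handwheel '[[0.15,0,0,0,8],[0.15,0,0,0,16],[0.15,0,0,0,24],[0.15,0,0,0,32],[0.15,0,0,0,40]]'
python3 -m handwheel '[[0.15,0,0,0,8],[0.15,0,0,0,16],[0.15,0,0,0,24],[0.15,0,0,0,32],[0.15,0,0,0,40]]'
python3 -m handwheel '[[0.15,0,0,0,8],[0.15,0,0,0,16],[0.15,0,0,0,24],[0.15,0,0,0,32],[0.15,0,0,0,40]]'
```

```text
time: 4.2
ee_pos: [0.5607, 0.1584, 0.0567]
tcp_rot: [179.9, 0.5, 35.5]
wrist_force: [0.5, 0.5, -0.0]
opening: 0.0723
time: 4.7
ee_pos: [0.5608, 0.1584, 0.057]
tcp_rot: [179.8, 0.5, 75.9]
wrist_force: [-0.2, 0.2, 0.4]
opening: 0.0723
time: 5.2
ee_pos: [0.5609, 0.1585, 0.0573]
tcp_rot: [179.8, 0.5, 116.2]
wrist_force: [-0.1, 0.2, -1.2]
opening: 0.0726
time: 5.7
ee_pos: [0.561, 0.1585, 0.0576]
tcp_rot: [179.8, 0.5, 156.5]
wrist_force: [0.8, 0.7, -0.4]
opening: 0.0731
```

```bash
python3 -m handwheel '[[0.15,0,0,0,8],[0.15,0,0.01,0,16],[0.15,-0.0005,0.02,-0.01,24],[0.15,-0.0005,0.0205,-0.04,26.7],[0.15,-0.0005,0.0205,-0.06,26.7]]'
python3 - <<'E'
from h import *
s=cam('side','s6');w=cam('wrist','w6')
print(w['origin'],get_obs()['ee_pos'],get_obs()['tcp_rot'])
cv2.imwrite('pics/w6c.png',cv2.resize(w['color'],None,fx=1.5,fy=1.5,interpolation=2))
E
```

```text
time: 6.2
ee_pos: [0.5603, 0.1793, -0.0035]
tcp_rot: [179.8, 0.5, -176.6]
wrist_force: [-0.4, 0.6, 0.4]
opening: 0.0726
[0.56237666 0.10017647 0.1689878 ] [ 0.55863777  0.1785085  -0.0051943 ] [ 179.85658566    0.26072068 -176.75275366]
```

View pics/w6c.png

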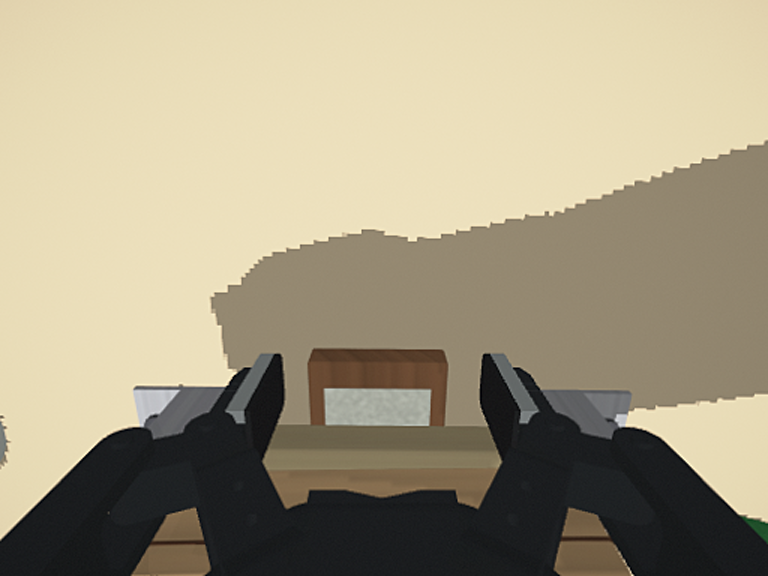

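```bash
python3 -m handwheel '[[0.15,0.001,0,-0.012,0],[0.15,0.001,0,-0.020,0],[0.15,0.001,0,-0.020,0]]'
python3 -m handwheel '[[0.15,0,0,-0.004,0],[0.15,0,0,-0.009,0],[0.15,0,0,-0.009,0]]'
python3 - <<'E'
from h import *
s=cam('side','s7');w=cam('wrist','w7')
print(w['origin'],get_obs()['ee_pos'],get_obs()['wrist_force'])
cv2.imwrite('pics/w7c.png',cv2.resize(w['color'],None,fx=1.5,fy=1.5,interpolation=2))
cv2.imwrite('pics/s7c.png',cv2.resize(s['color'][110:190,195:295],None,fx=7,fy=7,interpolation=2))
E
```

```text
time: 6.6
ee_pos: [0.5592, 0.1783, -0.026]
tcp_rot: [179.9, 0.2, -176.8]
wrist_force: [-0.1, 0.4, -0.2]
opening: 0.0726
time: 6.9
ee_pos: [0.559, 0.1782, -0.0356]
tcp_rot: [179.9, 0.2, -176.8]
wrist_force: [-0.2, 0.2, -0.6]
opening: 0.0724
[0.56307454 0.09990929 0.14073539] [ 0.55923347  0.17831559 -0.03498853] [ 0.4761321  -0.0272882   0.35395513]
```

View pics/w7c.png

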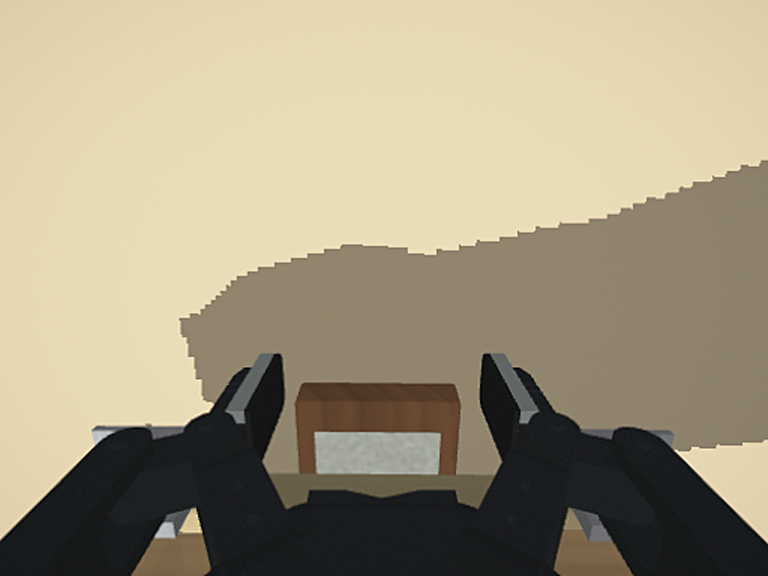

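View pics/s7c.png

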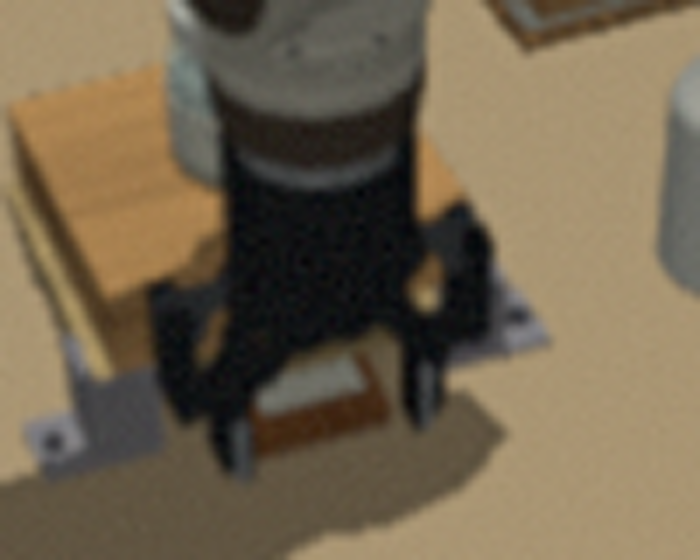

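```bash
python3 -m handwheel '[[0.25,0,0,0,0],[0.4,0,0,0,0],[0.5,0,0,0,0],[0.5,0,0,0,0],[0.5,0,0,0,0]]' 60
python3 - <<'E'
from h import *
w=cam('wrist','w8')
print(w['origin'],get_obs()['ee_pos'],get_obs()['wrist_force'],get_obs()['opening'])
cv2.imwrite('pics/w8c.png',cv2.resize(w['color'][200:384],None,fx=1.5,fy=1.5,interpolation=2))
E
```

```text
time: 7.5
ee_pos: [0.5599, 0.1784, -0.0337]
tcp_rot: [179.9, 0.3, -176.8]
wrist_force: [-2.3, -1.3, 6.8]
opening: 0.0564
[0.56352279 0.09996871 0.14230181] [ 0.55988411  0.17838233 -0.03367545] [-1.58377002 -1.24544877  6.73074267] 0.05638376063996817
```

View pics/w8c.png

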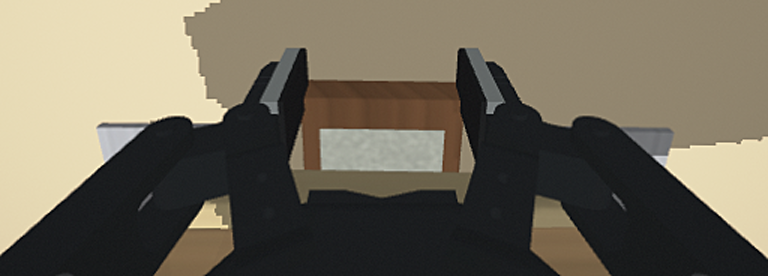

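```bash
python3 -m handwheel '[[0.5,0.0002,-0.004,0.0,0],[0.5,0.0005,-0.008,0.0,0],[0.5,0.0007,-0.012,0.0,0],[0.5,0.001,-0.016,0.0,0],[0.5,0.0011,-0.020,0,0]]' 60
python3 - <<'E'
from h import *
w=cam('wrist','w9')
print(w['origin'],get_obs()['ee_pos'],get_obs()['wrist_force'],get_obs()['opening'])
cv2.imwrite('pics/w9c.png',cv2.resize(w['color'][200:384],None,fx=1.5,fy=1.5,interpolation=2))
E
```

```text
time: 8.05
ee_pos: [0.561, 0.1598, -0.0335]
tcp_rot: [179.7, 0.3, -176.7]
wrist_force: [0.6, 9.6, -1.2]
opening: 0.0557
[0.56473875 0.08085407 0.14220649] [ 0.56105288  0.15931832 -0.0334778 ] [-0.62549604  7.0212033  -0.65883838] 0.0561594488303122
```

View pics/w9c.png

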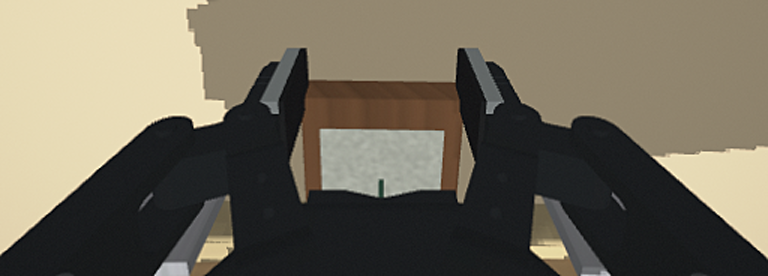

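```bash
python3 -m handwheel '[[0.5,0.0005,-0.008,0.0,0],[0.5,0.001,-0.016,0.0,0],[0.5,0.0014,-0.024,0.0,0],[0.5,0.0018,-0.032,0.0,0],[0.5,0.002,-0.036,0,0]]'
python3 -m handwheel '[[0.3,0,0,0,0],[0.15,0,0,0,0],[0.15,-0.001,0.015,0.0,0],[0.15,-0.0016,0.029,-0.001,0],[0.15,-0.0016,0.029,-0.001,0]]'
python3 - <<'E'
from h import *
w=cam('wrist','w10');s=cam('side','s10')
print(w['origin'],get_obs()['ee_pos'],get_obs()['wrist_force'],get_obs()['opening'])
cv2.imwrite('pics/w10c.png',cv2.resize(w['color'][150:384],None,fx=1.5,fy=1.5,interpolation=2))
cv2.imwrite('pics/s10c.png',cv2.resize(s['color'][90:210,185:305],None,fx=5,fy=5,interpolation=2))
E
```

```text
time: 8.6
ee_pos: [0.5629, 0.1246, -0.0335]
tcp_rot: [179.5, 0.3, -176.7]
wrist_force: [0.1, 11.5, -1.4]
opening: 0.0561
time: 9.1
ee_pos: [0.5612, 0.1556, -0.0346]
tcp_rot: [179.5, 0.3, -176.5]
wrist_force: [0.1, 0.4, -0.6]
opening: 0.0723
[0.56512469 0.07601316 0.14083035] [ 0.56116848  0.15435091 -0.03459782] [ 0.74800925 -0.11737948 -0.36611978] 0.07294103145971252
```

View pics/w10c.png

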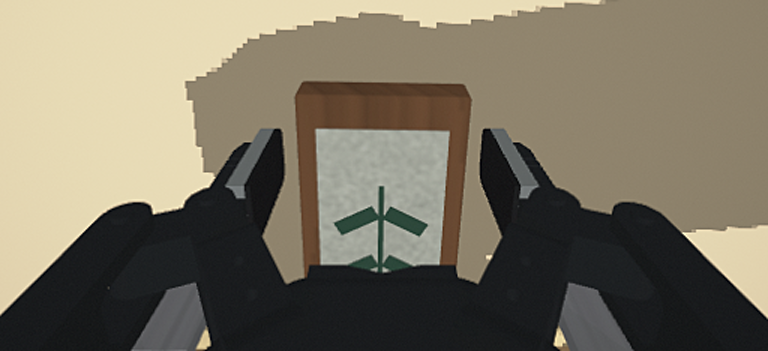

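View pics/s10c.png

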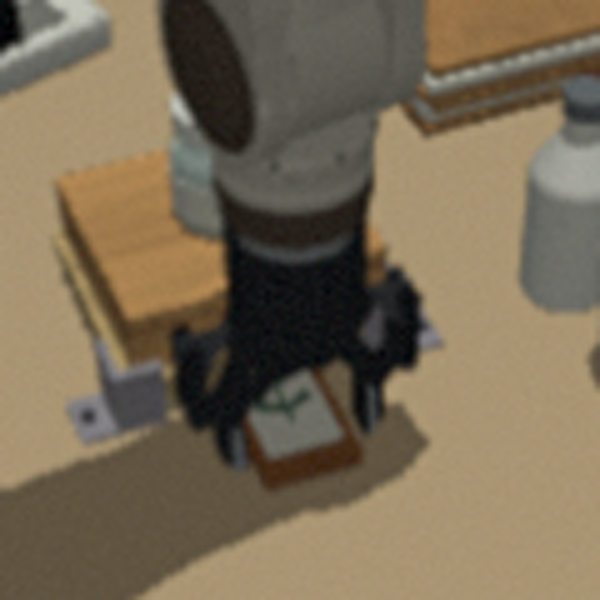

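```bash
python3 -m handwheel '[[0.3,0,0,0,0],[0.5,0,0,0,0],[0.5,0,0,0,0],[0.5,0,0,0,0],[0.5,0,0,0.001,0]]' 80
python3 -m handwheel '[[0.5,0.0008,-0.015,0,0],[0.5,0.0022,-0.040,0,0],[0.5,0.004,-0.07,0.0,0],[0.5,0.0056,-0.100,0,0],[0.5,0.0072,-0.13,0,0]]'
python3 - <<'E'
from h import *
s=cam('side','s11')
print(get_obs()['ee_pos'],get_obs()['wrist_force'],get_obs()['opening'])
cv2.imwrite('pics/s11c.png',cv2.resize(s['color'][80:240,155:315],None,fx=3.75,fy=3.75,interpolation=2))
E
```

```text
time: 9.7
ee_pos: [0.5613, 0.1545, -0.0335]
tcp_rot: [179.5, 0.3, -176.6]
wrist_force: [1.6, 3.4, -2.2]
opening: 0.0575
time: 10.2
ee_pos: [0.5682, 0.0236, -0.0338]
tcp_rot: [179.4, 0.3, -176.5]
wrist_force: [0.9, -0.8, -0.6]
opening: 0.0578
[ 0.56830328  0.01957971 -0.03379404] [ 0.32992529 -4.7373715  -0.50415846] 0.05781535589001887
```

View pics/s11c.png

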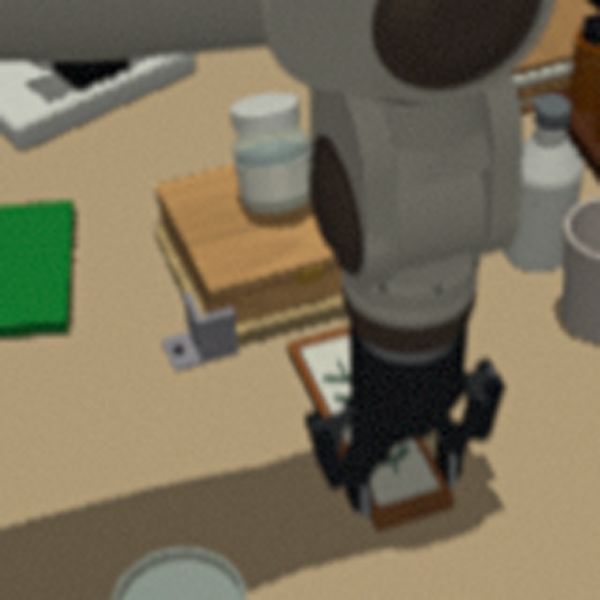

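```bash
python3 -m handwheel '[[0.3,0,0,0,0],[0.1,0,0,0,0],[0.1,0,0,0,0],[0.1,0,0,0.02,0],[0.1,-0.001,0.02,0.04,0]]'
python3 -m handwheel '[[0.1,-0.0015,0.025,0,0],[0.1,-0.003,0.050,0,0],[0.1,-0.003,0.050,0,0]]'
python3 - <<'E'
from h import *
s=cam('side','s12');w=cam('wrist','w12')
print(w['origin'],w['orientation'],get_obs()['ee_pos'],get_obs()['tcp_rot'])
cv2.imwrite('pics/s12c.png',cv2.resize(s['color'][80:240,155:315],None,fx=3.75,fy=3.75,interpolation=2))
cv2.imwrite('pics/w12c.png',cv2.resize(w['color'],None,fx=1.5,fy=1.5,interpolation=2))
E
```

```text
time: 10.75
ee_pos: [0.5668, 0.0393, 0.0062]
tcp_rot: [179.6, 0.2, -176.7]
wrist_force: [1.2, 0.8, 0.8]
opening: 0.077
time: 11.05
ee_pos: [0.5636, 0.0925, 0.0064]
tcp_rot: [179.6, 0.2, -176.5]
wrist_force: [0.4, -0.1, 0.4]
opening: 0.077
[0.56783381 0.01201763 0.18185025] [ 161.91990602    0.21653224 -176.63860943] [0.56362187 0.09027688 0.00612779] [ 179.61108709    0.19730595 -176.61226904]
```

View pics/s12c.png

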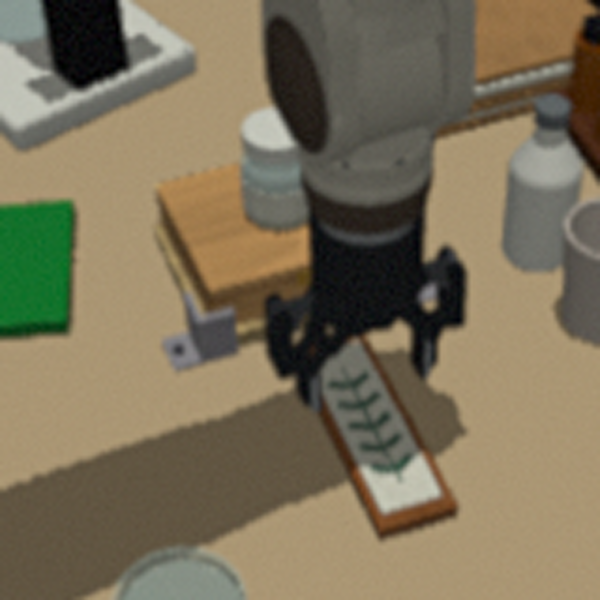

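View pics/w12c.png

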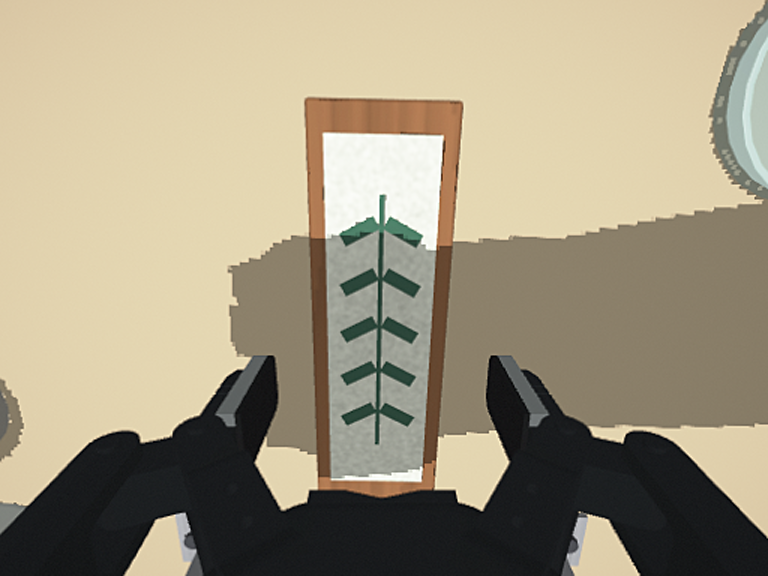

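Board fully drawn out and lying free, sprig up; stack upright with its jar. Measure the board's pose.

```bash
python3 - <<'E'
from h import *
w=cam('wrist');t=get_obs()
f=lambda uv:(np.array(uv,float)+.5)/1.5-.5
# top-face corners far end (-y): top edge v~103?
P=onz(w,f([(306,101),(462,103),(318,478),(436,478)]),.014)
print((P*1000).round(1)); 
print(np.degrees(np.arctan2(P[0,1]-P[1,1],P[0,0]-P[1,0])))
d=P[2:].mean(0)-P[:2].mean(0);print('axis yaw',np.degrees(np.arctan2(-d[0],d[1])))
e=P[:2].mean(0);c=e+.095*d/np.linalg.norm(d);print('centre',c*1000,t['ee_pos'],t['tcp_rot'])
E
```

```text
[[597.7  -4.5  14. ]
 [539.4  -7.2  14. ]
 [591.5 170.7  14. ]
 [531.9 167.1  14. ]]
2.607091994808379
axis yaw 2.232652309830474
centre [564.85354241  89.06231911  14.        ] [0.56368106 0.08963794 0.00611935] [ 179.61580376    0.19655141 -176.66690383]
```

```bash
python3 -m handwheel '[[0.1,0.001,0,-0.02,-0.8],[0.1,0.001,0,-0.036,-0.8],[0.1,0.001,0,-0.040,-0.8],[0.3,0.001,0,-0.040,-0.8],[0.5,0.001,0,-0.040,-0.8]]' 60
python3 -m handwheel '[[0.5,0,0,0,0],[0.5,0,0,0,0],[0.5,0,0,0.02,0],[0.5,0,0,0.05,0],[0.5,0,0,0.08,0]]' 60
python3 - <<'E'
from h import *
t=cam('top','t13');s=cam('side','s13');w=cam('wrist','w13')
print(get_obs()['ee_pos'],get_obs()['tcp_rot'],get_obs()['wrist_force'],get_obs()['opening'])
cv2.imwrite('pics/m13.png',np.hstack([cv2.resize(s['color'],(400,300)),cv2.resize(w['color'],(400,300))]))
E
```

```text
time: 11.7
ee_pos: [0.5653, 0.0893, -0.0327]
tcp_rot: [179.6, 0.3, -177.5]
wrist_force: [-0.0, 0.2, -0.3]
opening: 0.0583
time: 12.2
ee_pos: [0.5649, 0.0893, 0.0481]
tcp_rot: [179.6, 0.2, -177.5]
wrist_force: [2.0, -0.3, -0.3]
opening: 0.058
[0.56678836 0.08955888 0.04975573] [ 179.58612395    0.50697201 -177.49528036] [-0.09494661  0.80920644 -2.73858587] 0.058047320141132557
```

View pics/m13.png

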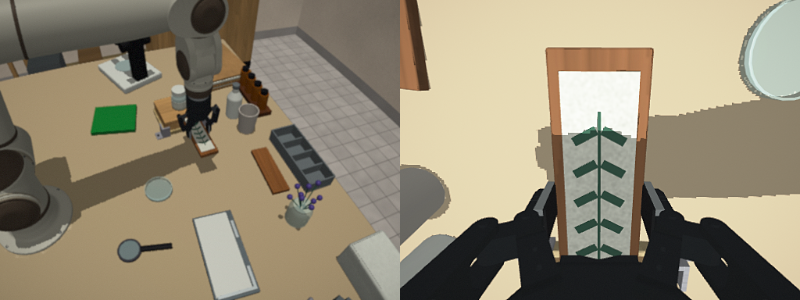

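```bash
python3 -m handwheel '[[0.5,-0.005,-0.04,0.01,-1],[0.5,-0.01,-0.085,0.01,-2],[0.5,-0.015,-0.13,0.01,-3],[0.5,-0.02,-0.175,0.01,-4],[0.5,-0.025,-0.22,0.01,-5]]'
python3 -m handwheel '[[0.5,-0.006,-0.045,0,-1],[0.5,-0.012,-0.09,0,-2],[0.5,-0.017,-0.13,0,-2],[0.5,-0.0205,-0.160,0,-2],[0.5,-0.0205,-0.160,0,-2]]'
python3 - <<'E'
from h import *
s=cam('side','s14');w=cam('wrist','w14')
print(w['origin'],w['orientation'],get_obs()['ee_pos'],get_obs()['tcp_rot'],get_obs()['wrist_force'],get_obs()['opening'])
cv2.imwrite('pics/s14c.png',cv2.resize(s['color'][100:384],None,fx=1.5,fy=1.5))
cv2.imwrite('pics/w14c.png',cv2.resize(w['color'],None,fx=1.5,fy=1.5))
E
```

```text
time: 12.85
ee_pos: [0.5407, -0.132, 0.0585]
tcp_rot: [179.6, 0.4, 177.5]
wrist_force: [0.4, -0.8, -1.4]
opening: 0.0583
time: 13.35
ee_pos: [0.5188, -0.2952, 0.0568]
tcp_rot: [179.6, 0.3, 175.3]
wrist_force: [-0.0, 0.7, -2.3]
opening: 0.058
[ 0.51174311 -0.37252311  0.23234724] [161.83736143   0.33074014 175.23015541] [ 0.5193916  -0.29217141  0.05708875] [179.50608224   0.31871657 175.39061626] [ 0.3206397   0.17909888 -1.47828834] 0.05793856541175668
```

View pics/s14c.png

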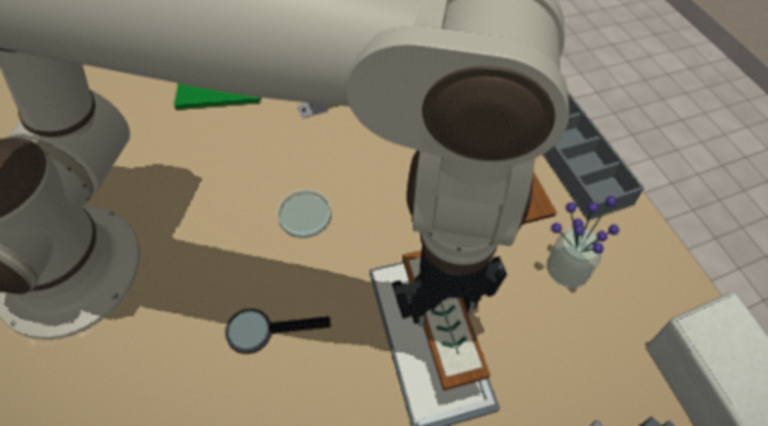

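View pics/w14c.png

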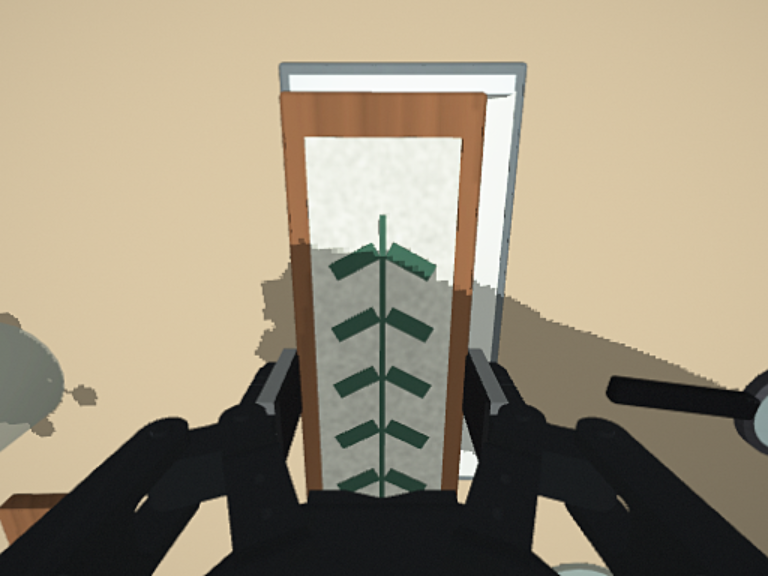

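```bash
python3 - <<'E'
from h import *
w=cam('wrist');print(get_obs()['ee_pos'],get_obs()['tcp_rot'])
f=lambda uv:(np.array(uv,float)+.5)/1.5-.5
P=onz(w,f([(280,64),(527,64),(499,350),(500,345)]),.012);print((P*1000).round(1))
x=P[0]-P[1];print('yaw x',np.degrees(np.arctan2(x[1],x[0])),np.linalg.norm(x)); y=P[2]-P[1];print('yaw y',np.degrees(np.arctan2(-y[0],y[1])))
B=onz(w,f([(281,94),(488,94),(321,488),(457,488)]),.104);print((B*1000).round(1))
x=B[0]-B[1];print('b yaw x',np.degrees(np.arctan2(x[1],x[0])),np.linalg.norm(x))
m=B[2:].mean(0)-B[:2].mean(0);print('b yaw',np.degrees(np.arctan2(-m[0],m[1])))
print('board c',(B[:2].mean(0)+.095*m/np.linalg.norm(m))*1000)
yw=np.radians(-4.6);R2=np.array([[np.cos(yw),-np.sin(yw)],[np.sin(yw),np.cos(yw)]])
for p,l in((P[0],(60,-125)),(P[1],(-60,-125))): print('home',p[:2]*1000+R2@(np.array([15,-15])-np.array(l)))
E
```

```text
[ 0.51971661 -0.29144292  0.05740089] [179.51101359   0.33928875 175.46294117]
[[ 558.9 -414.    12. ]
 [ 441.2 -404.1   12. ]
 [ 453.2 -252.7   12. ]
 [ 452.7 -256.    12. ]]
yaw x -4.7932751523865385 0.11813164857602529
yaw y -4.546980323447475
[[ 540.4 -388.6  104. ]
 [ 481.5 -383.8  104. ]
 [ 547.  -247.4  104. ]
 [ 493.9 -243.4  104. ]]
b yaw x -4.735827304307472 0.0590126330634049
b yaw -3.8552106040219916
board c [ 517.33614935 -291.42680326  104.        ]
home [ 522.87448793 -300.69940149]
home [ 524.76944969 -300.45208747]
```

```bash
python3 -m handwheel '[[0.5,0,-0.003,-0.04,-0.1],[0.5,0,-0.003,-0.066,-0.1],[0.5,0,-0.003,-0.074,-0.1],[0.5,0,-0.003,-0.0775,-0.1],[0.5,0,-0.003,-0.0785,-0.1]]'
python3 - <<'E'
from h import *
print(get_obs()['ee_pos'],get_obs()['tcp_rot'],get_obs()['wrist_force'],get_obs()['opening'])
w=cam('wrist','w15')
cv2.imwrite('pics/w15c.png',cv2.resize(w['color'],None,fx=1.5,fy=1.5))
E
```

```text
time: 14.0
ee_pos: [0.5204, -0.2941, -0.0202]
tcp_rot: [179.5, 0.4, 175.4]
wrist_force: [0.1, -0.6, -1.8]
opening: 0.0582
[ 0.52040143 -0.29414123 -0.02017294] [179.53904394   0.39876762 175.41043311] [ 0.13798314 -0.57434411 -1.83185292] 0.058224955142177
```

View pics/w15c.png

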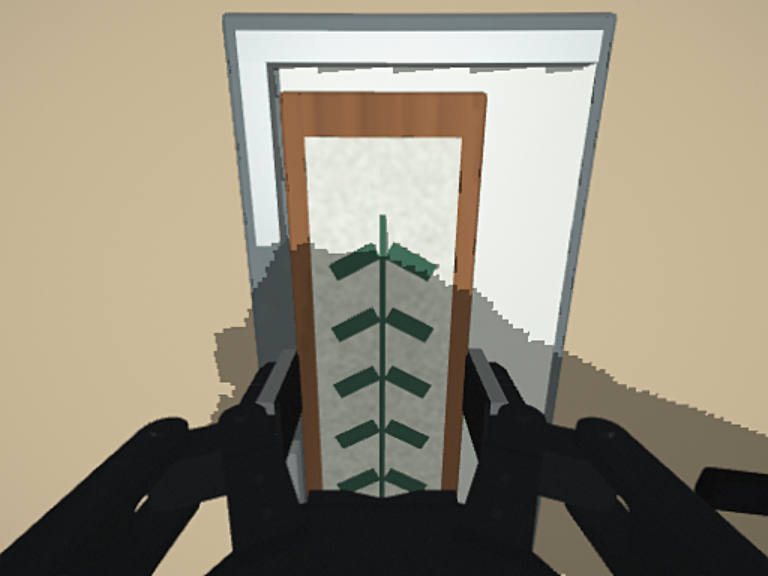

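```bash
python3 -m handwheel '[[0.5,0,0,-0.001,0],[0.3,0,0,-0.001,0],[0.2,0,0,-0.001,0],[0.2,0,0,-0.001,0],[0.2,0,0,-0.001,0]]' 20
python3 -m handwheel '[[0.2,0.003,0,0,0],[0.2,0.005,0,0,0],[0.2,0.006,-0.0005,0,0],[0.2,0.007,-0.0005,0,0],[0.2,0.008,-0.0006,0,0]]'
python3 - <<'E'
from h import *
print(get_obs()['ee_pos'],get_obs()['tcp_rot'],get_obs()['wrist_force'],get_obs()['opening'])
w=cam('wrist','w16')
cv2.imwrite('pics/w16c.png',cv2.resize(w['color'],None,fx=1.5,fy=1.5))
E
```

```text
time: 14.55
ee_pos: [0.5207, -0.2945, -0.0206]
tcp_rot: [179.6, 0.5, 175.4]
wrist_force: [-0.2, -0.8, -0.6]
opening: 0.0685
time: 15.05
ee_pos: [0.5286, -0.2952, -0.0206]
tcp_rot: [179.6, 0.4, 175.4]
wrist_force: [-1.5, -0.3, 1.8]
opening: 0.0683
[ 0.52856995 -0.29517345 -0.02060277] [179.56635831   0.42997877 175.38912695] [-1.45874759 -0.25422615  1.81329505] 0.06829851781297815
```

View pics/w16c.png

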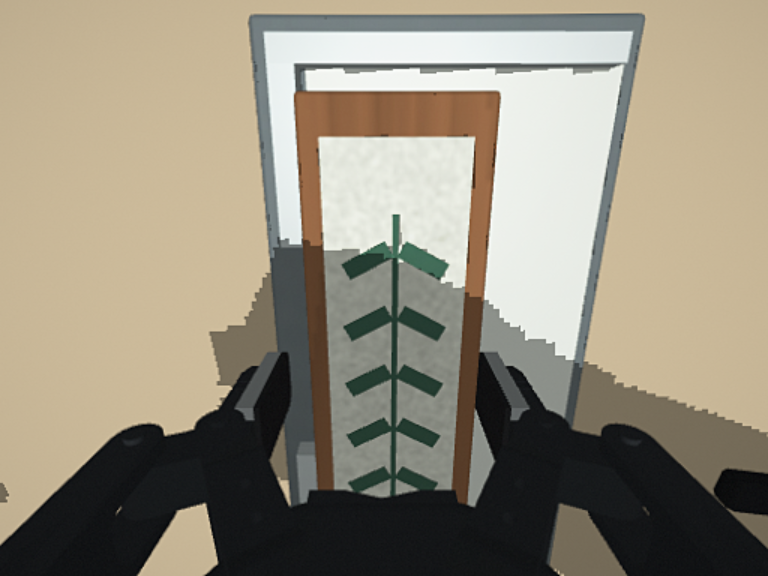

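```bash
python3 -m handwheel '[[0.2,0.001,0,0,0],[0.2,0.002,0,0,0],[0.2,0.003,0,0,0]]'
```

```text
time: 15.4
ee_pos: [0.5291, -0.2951, -0.0208]
tcp_rot: [179.6, 0.1, 175.3]
wrist_force: [-17.5, 0.2, 9.8]
opening: 0.0684
```

```bash
python3 -m handwheel '[[0.2,-0.004,0,0,0],[0.2,-0.004,0,0.03,0],[0.4,-0.003,0.02,0.06,0],[0.7,0,0.06,0.06,0],[1,0.004,0.1,0.06,0]]' 60
python3 -m handwheel '[[1,0.001,0.017,0,0],[1,0.001,0.017,0,0],[1,0.001,0.017,-0.03,0],[1,0.001,0.017,-0.05,0],[1,0.001,0.017,-0.056,0]]'
python3 - <<'E'
from h import *
print(get_obs()['ee_pos'],get_obs()['tcp_rot'],get_obs()['wrist_force'],get_obs()['opening'])
w=cam('wrist','w17');s=cam('side','s17')
cv2.imwrite('pics/w17c.png',cv2.resize(w['color'],None,fx=1.5,fy=1.5))
cv2.imwrite('pics/s17c.png',cv2.resize(s['color'][200:384,200:400],None,fx=3,fy=3))
E
```

```text
time: 15.9
ee_pos: [0.534, -0.1947, 0.0404]
tcp_rot: [179.6, 0.3, 175.3]
wrist_force: [0.2, 0.5, -0.8]
opening: 0.0252
time: 16.4
ee_pos: [0.5338, -0.1779, -0.0179]
tcp_rot: [179.6, 0.2, 175.2]
wrist_force: [-0.3, -0.7, -0.3]
opening: -0.0001
[ 0.53375722 -0.17794614 -0.01794201] [1.79570085e+02 1.54792520e-01 1.75234716e+02] [-0.292916   -0.66443359 -0.3274868 ] -0.00011900046948294618
```

View pics/w17c.png

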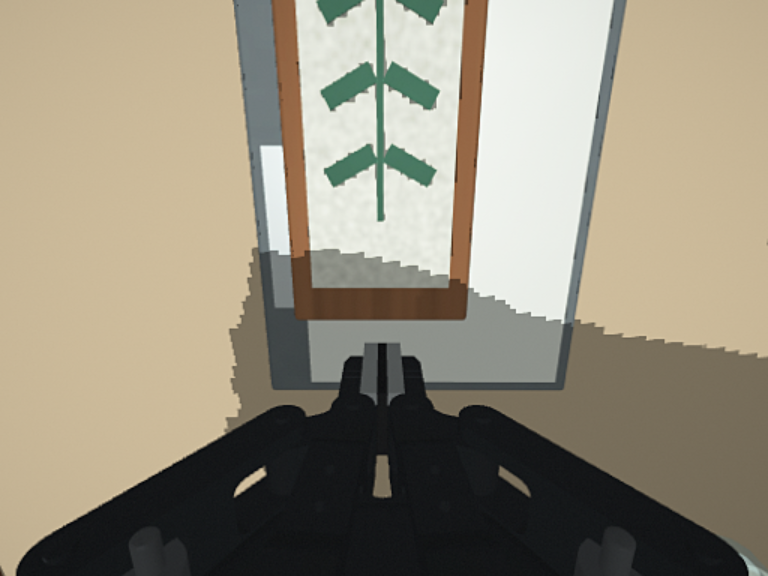

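View pics/s17c.png

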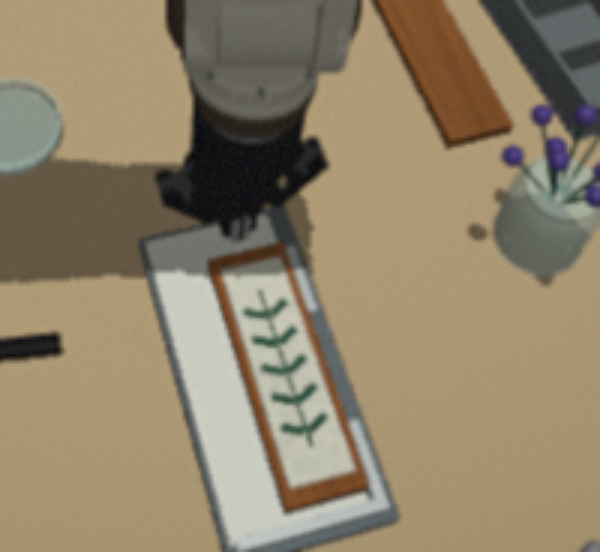

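```bash
python3 -m handwheel '[[1,-0.0003,-0.004,0,0],[1,-0.0006,-0.007,0,0],[1,-0.0008,-0.010,0,0],[1,-0.001,-0.012,0,0],[1,-0.0011,-0.0135,0,0]]'
python3 -m handwheel '[[1,-0.0001,-0.001,0,0],[1,-0.0002,-0.002,0,0],[1,-0.0002,-0.002,0,0]]'
```

```text
time: 17.0
ee_pos: [0.5337, -0.1917, -0.0158]
tcp_rot: [179.6, 0.3, 175.2]
wrist_force: [0.2, 2.1, 1.5]
opening: 0.0
time: 17.3
ee_pos: [0.5335, -0.1937, -0.0157]
tcp_rot: [179.6, 0.3, 175.2]
wrist_force: [0.1, 1.3, 0.1]
opening: 0.0
```

```bash
python3 -m handwheel '[[1,-0.0001,-0.0015,0,0],[1,-0.0002,-0.003,0,0],[1,-0.0002,-0.003,0,0]]'
python3 - <<'E'
from h import *
print(get_obs()['ee_pos'],get_obs()['wrist_force'])
w=cam('wrist','w18');s=cam('side','s18')
cv2.imwrite('pics/w18c.png',cv2.resize(w['color'],None,fx=1.5,fy=1.5))
cv2.imwrite('pics/s18c.png',cv2.resize(s['color'][200:384,200:400],None,fx=3,fy=3))
E
```

```text
time: 17.6
ee_pos: [0.5333, -0.1969, -0.0157]
tcp_rot: [179.6, 0.3, 175.2]
wrist_force: [-0.1, 1.3, 1.7]
opening: -0.0002
[ 0.53331701 -0.19694219 -0.01573972] [-0.14176999  1.30550835  1.68108165]
```

View pics/w18c.png

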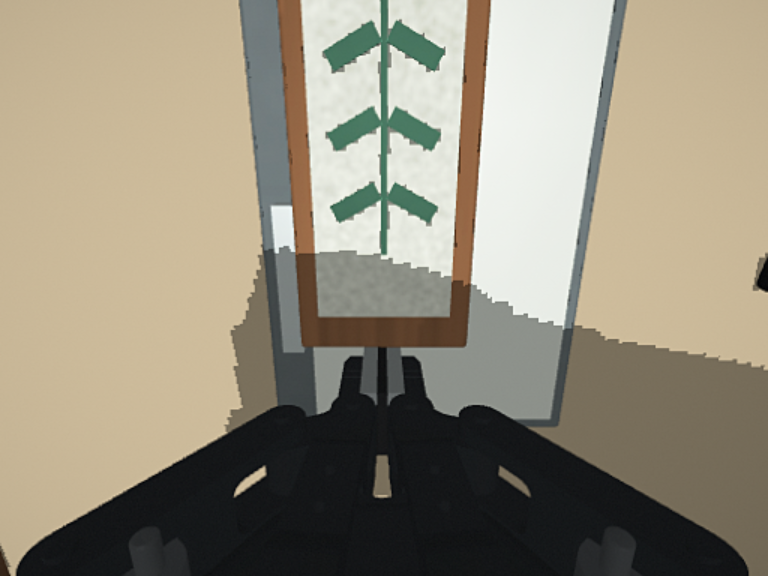

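View pics/s18c.png

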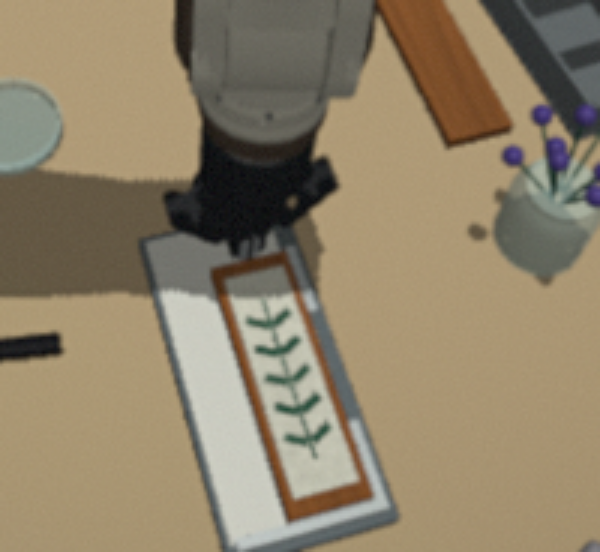

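```bash
python3 -m handwheel '[[1,-0.0001,-0.001,0,0],[1,-0.0002,-0.002,0,0],[1,-0.0002,-0.002,0,0]]'
python3 -m handwheel '[[1,-0.0001,-0.001,0,0],[1,-0.0002,-0.002,0,0],[1,-0.0002,-0.002,0,0]]'
```

```text
time: 18.0
ee_pos: [0.5332, -0.1972, -0.0158]
tcp_rot: [179.4, 0.3, 175.3]
wrist_force: [0.4, 10.3, 2.6]
opening: -0.0
time: 18.3
ee_pos: [0.5332, -0.1971, -0.0158]
tcp_rot: [179.1, 0.3, 175.4]
wrist_force: [0.4, 12.5, 2.7]
opening: -0.0002
```

```bash
python3 -m handwheel '[[1,0,0.004,0,0],[1,0,0.006,0.03,0],[1,-0.02,-0.02,0.055,0],[1,-0.045,-0.06,0.055,0],[1,-0.062,-0.101,0.055,0]]'
python3 -m handwheel '[[1,0,0,0,0],[1,0,0,-0.03,0],[1,0,0,-0.05,0],[1,0,0,-0.057,0],[1,0,0,-0.057,0]]'
python3 -m handwheel '[[1,0.003,0,0,0],[1,0.005,-0.0003,0,0],[1,0.006,-0.0004,0,0],[1,0.006,-0.0004,0,0]]'
```

```text
time: 18.8
ee_pos: [0.4706, -0.2992, 0.0404]
tcp_rot: [179.2, 0.4, 175.4]
wrist_force: [0.3, -1.2, -0.8]
opening: -0.0003
time: 19.3
ee_pos: [0.47, -0.2986, -0.0175]
tcp_rot: [179.2, 0.3, 175.5]
wrist_force: [-0.4, 0.1, -0.0]
opening: 0.0002
time: 19.7
ee_pos: [0.4766, -0.2991, -0.0169]
tcp_rot: [179.2, 0.3, 175.5]
wrist_force: [-0.9, -0.8, 0.4]
opening: -0.0001
```

```bash
python3 -m handwheel '[[1,0.001,0,0,0],[1,0.002,0,0,0],[1,0.003,0,0,0],[1,0.003,0,0,0]]'
python3 -m handwheel '[[1,0.001,0,0,0],[1,0.002,0,0,0],[1,0.003,0,0,0],[1,0.003,0,0,0]]'
```

```text
time: 20.1
ee_pos: [0.4797, -0.2991, -0.0169]
tcp_rot: [179.2, 0.3, 175.5]
wrist_force: [-0.1, 0.6, 0.2]
opening: -0.0001
time: 20.5
ee_pos: [0.4817, -0.2991, -0.0171]
tcp_rot: [179.2, 0.2, 175.5]
wrist_force: [-5.7, 0.1, 2.1]
opening: 0.0001
```

```bash
python3 -m handwheel '[[1,0.001,0,0,0],[1,0.002,0,0,0],[1,0.002,0,0,0]]'
python3 -m handwheel '[[1,-0.004,0,0,0],[1,-0.006,0,0.03,0],[1,-0.01,0.02,0.08,0],[1,-0.02,0.06,0.13,0],[1,-0.03,0.10,0.16,0]]'
python3 -m handwheel '[[0.5,-0.04,0.02,0.02,0],[0,-0.08,0.04,0.04,0],[0,-0.11,0.06,0.06,0],[0,-0.13,0.08,0.06,0],[0,-0.13,0.08,0.06,0]]'
python3 - <<'E'
from h import *
w=cam('wrist','w19');s=cam('side','s19');t=cam('top','t19')
cv2.imwrite('pics/s19c.png',cv2.resize(s['color'],None,fx=1.5,fy=1.5))
cv2.imwrite('pics/t19c.png',cv2.resize(t['color'],None,fx=1.5,fy=1.5))
cv2.imwrite('pics/tp19.png',cv2.resize(t['color'][170:245,305:425],None,fx=6,fy=6,interpolation=2))
cv2.imwrite('pics/ts19.png',cv2.resize(t['color'][135:250,95:205],None,fx=5,fy=5,interpolation=2))
E
```

```text
time: 20.8
ee_pos: [0.4818, -0.2991, -0.0171]
tcp_rot: [179.2, -0.0, 175.4]
wrist_force: [-10.4, 0.1, 6.5]
opening: 0.0002
time: 21.3
ee_pos: [0.4555, -0.2131, 0.1327]
tcp_rot: [179.3, 0.1, 175.3]
wrist_force: [0.7, -0.1, -0.7]
opening: 0.0001
time: 21.8
ee_pos: [0.3243, -0.1318, 0.1943]
tcp_rot: [179.3, 0.3, 175.4]
wrist_force: [0.4, -0.8, 0.2]
opening: 0.072
```

View pics/t19c.png

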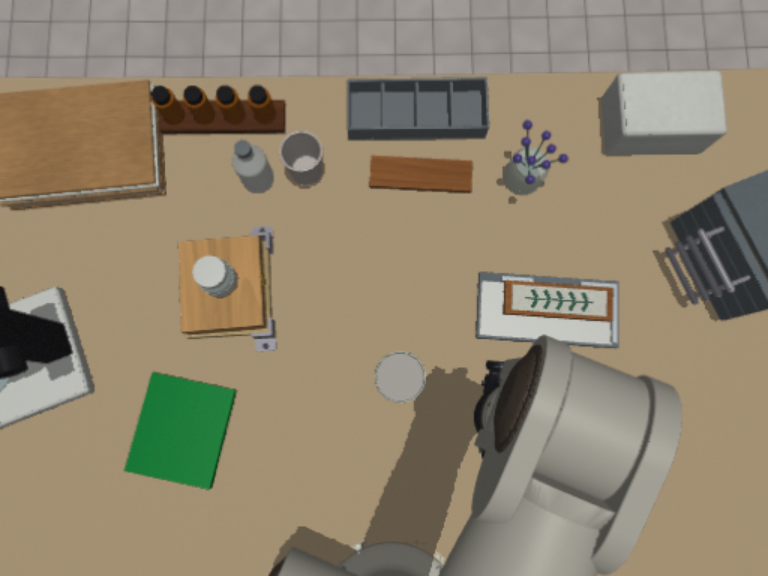

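View pics/s19c.png

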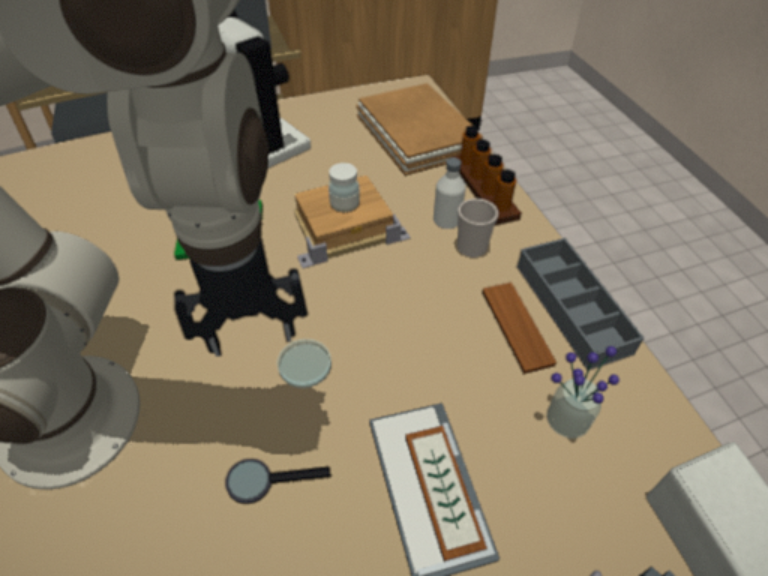

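View pics/tp19.png

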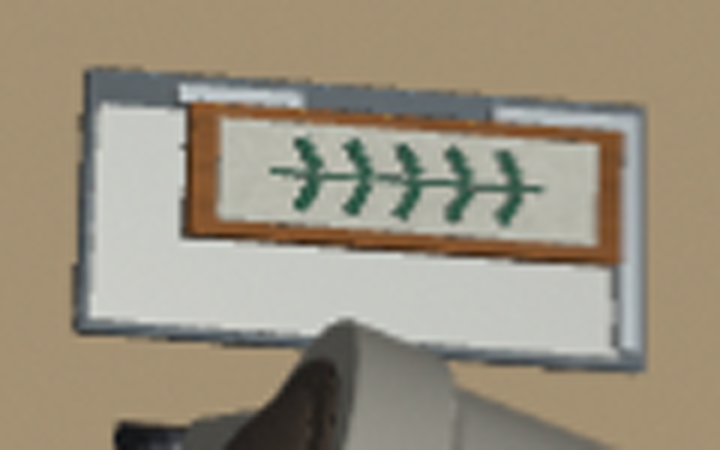

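View pics/ts19.png

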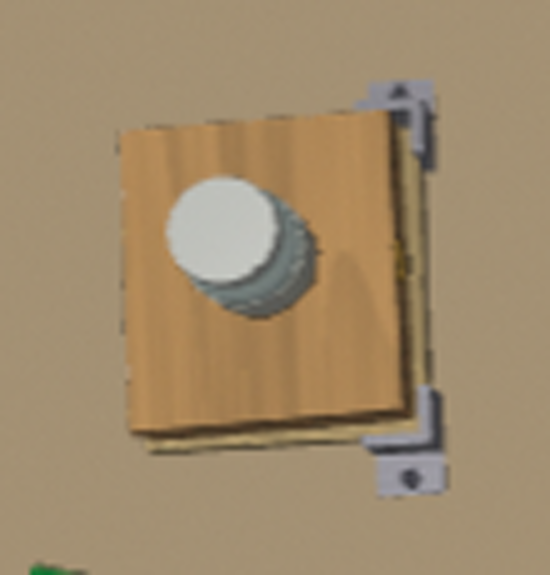

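```bash
python3 - <<'E'
from h import *
t=cam('top');s=cam('side')
f=lambda uv,k,o:(np.array(uv,float)+.5)/k-.5+np.array(o)
T=lambda n,uv,z:print(n,np.round(onz(t,f(uv,5,(95,135)),z)*1000,1).tolist())
T('press front z18',[(420,170),(427,300),(430,380)],.018)
T('box top z63',[(119,130),(389,112),(402,411),(130,432)],.063)
T('jar top z143',[(222,229)],.143)
Q=lambda n,uv,z:print(n,np.round(onz(t,f(uv,6,(305,170)),z)*1000,1).tolist())
Q('board top z26',[(190,103),(622,131),(618,264),(184,236)],.026)
cv2.imwrite('pics/ss19.png',cv2.resize(s['color'][95:185,185:285],None,fx=6,fy=6,interpolation=2))
cv2.imwrite('pics/sp19.png',cv2.resize(s['color'][260:384,235:340],None,fx=4.8,fy=4.8,interpolation=2))
E
```

```text
press front z18 [[617.4, 215.0, 18.0], [545.4, 209.6, 18.0], [502.0, 207.1, 18.0]]
box top z63 [[629.4, 365.2, 63.0], [637.9, 224.2, 63.0], [479.6, 213.6, 63.0], [470.4, 351.7, 63.0]]
jar top z143 [[558.4, 288.2, 143.0]]
board top z26 [[561.0, -209.2, 26.0], [546.5, -398.5, 26.0], [487.3, -392.0, 26.0], [501.3, -203.7, 26.0]]
```

View pics/ss19.png

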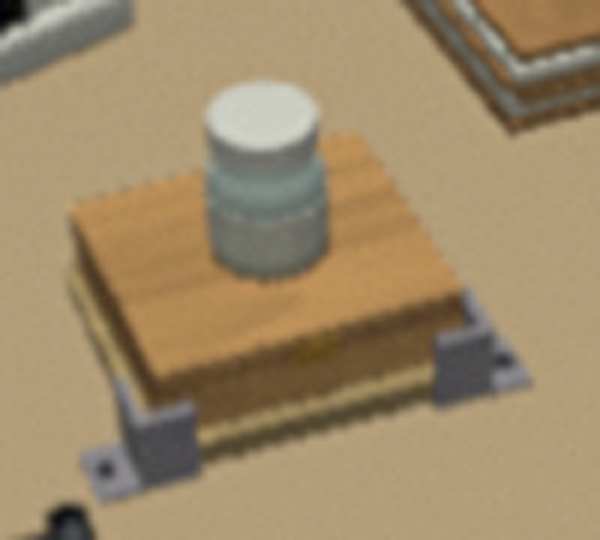

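View pics/sp19.png

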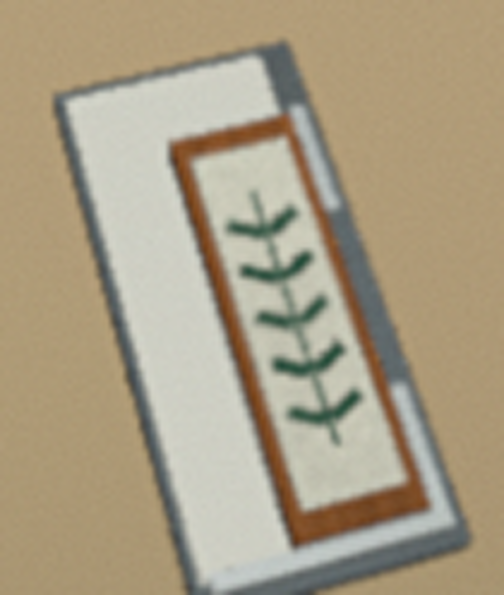

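```bash
python3 -m handwheel '[[0,0,0,0,0],[0,0,0,0,0],[0,0,0,0,0]]'; python3 -c "
from workcell import job_done; print(job_done())"
```

```text
time: 22.35
ee_pos: [0.326, -0.1336, 0.192]
tcp_rot: [179.2, 0.0, 175.3]
wrist_force: [-0.0, 0.0, 0.1]
opening: 0.0856
the job is handed in; nothing more can be done
None
```

I drew the specimen board out from under the stack and laid it on the viewing plate, specimen side up and pushed home, then handed the job in at about 22.4 s.

- **Drawing out:** I gripped the protruding end and pulled in three draws, re-gripping once. The stack came down onto the bench at the corner stops.
- **Placing:** I carried the board by its middle and laid it on the plate. I pushed it against the long-side edges (17 N), then the end edge (12 N), then the long side again (10 N).
- **Board check:** The last top picture puts the board's centre at (524, -301) mm, against a measured home of about (524.5, -301) mm. Its yaw is about -4.4°, against about -4.6° for the plate. No gap shows at either edge.
- **Stack check:** The press board's front edge is within about 2 mm of the stops, which is as fine as I could measure. The stack lies flat with the box and jar upright on top, and no bystander appears to have moved.
- **What disagreed:** The real fingertips sit about 35–45 mm farther back along the tool than the stated TCP; two camera views confirmed this. I worked from the images and contact forces, so reported TCP heights went below zero.
- **Not tested directly:** I did not re-check the end edge by force after the last long-side push; only the pictures show it still touching.

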